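Move the toiletries from the steel shelf to the clear caddy in reverse order

TASK

Move the four toiletries from the stainless shelf into the clear caddy, one to each compartment, in the reverse of their order on the shelf: the one now at the left end goes in the right-end compartment, the next one beside it, and so on to the one at the right end, which goes in the left-end compartment. Keep each one upright all the way, and leave all four standing upright on the caddy's floor.

Things in the scene. Friction and masses are not known exactly. Their poses are not given: they have to be found in the camera images.
- shelf: Low stainless shelf, fixed: 90 mm (x) by 310 mm (y), top surface 30 mm up, thin wire rail round the edge (rail top 44 mm up). Origin: centre of the underside; y runs along the row, roughly to the robot's left (turned at most 0.18 rad). Four drip discs lie on it at x = 0, y = +111, +37, -37, -111 mm, each with one toiletry.
- caddy: Clear plastic caddy with grey rim, fixed: 78 mm (x) by 300 mm (y), walls 31 mm high. Four open compartments, 70 by 70 mm inside, centred at x = 0, y = +111, +37, -37, -111 mm, floor 6 mm up. Origin: centre of the underside; y along the row, roughly to the robot's left (turned at most 0.18 rad). It stands about 170 mm nearer to or farther from the robot than the shelf.
- pump_bottle: White round bottle with a closed pump head. Body 46 mm diameter, straight to 80 mm up; pump head up to 110 mm, its spout reaching 20 mm from the axis (inside the body's outline), pointing any way. About 0.18 kg. Loose, upright; origin at the centre of its underside, z up.
- square_bottle: White square bottle 42 by 42 mm (sides along its x and y), 90 mm high, with a round grey cap 24 mm wide up to 108 mm. Turned at most 0.15 rad relative to the shelf. About 0.2 kg. Loose, upright; origin at the centre of its underside, z up.
- slim_can: Slim round aluminium can with a white cap, 34 mm diameter, straight to 94 mm; cap 32 mm wide up to 114 mm. About 0.13 kg. Loose, upright; origin at the centre of its underside, z up.
- squat_jar: Wide round white jar with a grey lid, 54 mm diameter, 84 mm high in all (lid, 53 mm wide, from 62 mm up). About 0.2 kg. Loose, upright; origin at the centre of its underside, z up.
- disc_pump: Dark rubber drip disc, 66 mm diameter, 4 mm thick, fixed on the shelf; the one on which the pump bottle stands at the start, so it goes on marking that thing's original place in the row. The discs all look alike. Origin: centre of its underside.
- disc_square: Dark rubber drip disc, 66 mm diameter, 4 mm thick, fixed on the shelf; the one on which the square bottle stands at the start, so it goes on marking that thing's original place in the row. The discs all look alike. Origin: centre of its underside.
- disc_slim: Dark rubber drip disc, 66 mm diameter, 4 mm thick, fixed on the shelf; the one on which the slim can stands at the start, so it goes on marking that thing's original place in the row. The discs all look alike. Origin: centre of its underside.
- disc_squat: Dark rubber drip disc, 66 mm diameter, 4 mm thick, fixed on the shelf; the one on which the squat jar stands at the start, so it goes on marking that thing's original place in the row. The discs all look alike. Origin: centre of its underside.

How it is judged:
By the outcome, as a careful person would: the job done as asked, in the order asked, and still so for the second after the job is handed in, with the robot touching nothing.
It also fails if it takes over 104 s, if anything falls off the work surface, if the arm or the gripper's body presses on something with over 40 N, if the wrist force passes 120 N, or if a joint passes its speed limit or range.

ROBOT

A 7-joint arm with a two-finger parallel gripper is mounted at the origin on the work surface. World frame = base frame: x ahead of the robot, y to its left, z up, the work surface at z = 0. Lengths are in m, angles in rad, forces in N, time in s.
With the tool pointing down it reaches from about 0.35 to 0.9 m from the base axis. Payload 19.9 kg.
Tool frame: the origin (TCP) lies between the finger pads; the fingertips stand 8 mm ahead of it and the grasp point (between the pads) lies 11 mm behind it; z points along the fingers, x is the direction in which the jaws open and shut, and the axes are right-handed (so a half turn about z gives the same grasp; the last joint's range is limited). The gripper opens to 85 mm and grips with 20 to 120 N. Pads are 22 mm wide; open, the fingers measure 114 mm over their backs; the gripper's body (76 mm by 85 mm) begins 54 mm behind the grasp point. The pads swing forward as they close: fully open they stand 13 mm farther back than shut.
Start: joints at [1.107, 0.417, -0.01, 1.614, 0.005, 1.111, -0.053], TCP at [0.256, -0.57, 0.239] pointing down, gripper open.
Joint ranges: [-2.81, 2.81], [-0.39, 2.02], [-1.27, 1.25], [0.06, 2.57], [-1.19, 4.33], [0.19, 2], [-2.82, 2.82]. Speed limits (rad/s): [1.89, 1.89, 2.39, 2.39, 3.01, 3.01, 3.01].

INTERFACE

Orientations are given as a unit quaternion [w, x, y, z].
In Python, from plant import env, vision, job_done gives the robot as it stands.
- The arm moves only by the tool drive_tool, never from a script. Its arguments are lists of equal length, an entry for each row: "fingers": the opening, from 0 (shut) to 1 (fully open); "dp": the shift along the world's x, y, z in m, a list of three; "twist": the turn about the world's z in rad. A call has 1 to 12 rows; each row shifts and turns the commanded pose from where the row before left it; what a row does not reach is not made up. A row lasts 1/10 s, in which the tool goes at most 50 mm and 8.59 degrees, less where a joint would pass 70% of its speed; a pose out of reach is approached as far as the arm can. A call with a gripper value outside its range is refused whole. The fingers move at their own pace and stop on an object; "squeeze" is the grip in N (left out, the last holds). Time passes only in rows, so rows that do not move let the fingers close. It gives the time, the measured TCP pose, the force and the opening at its end, in the units of the state.
- env.sense(): the state, without advancing time (a new reading comes with each control period).
- vision.grab_frame(name): name is "side" or "top" or "wrist"; returns the picture (400x640x3 uint8, red, green, blue); there is no depth.
- vision.camera_params(name): a dict with "fx", "fy", "cx", "cy" (pixels), "rvec" (rotation vector, rad) and "tvec" (3), from world to camera coordinates, as OpenCV has them. Camera axes: x right, y down, z forward; pixel columns grow to the right and rows downward; lengths in m; the calibration is good to about 2 mm. The wrist camera is an equidistant fisheye: a pixel r from the principal point sees the ray r / f radians off the axis. A picture is of the moment at which its call begins: read the wrist's pose just before it. camera_params takes no time and is no camera call; for the wrist camera it gives the pose at the moment of the call.
- job_done(): hands the job in, once; it reports no verdict.
The state is a dict: "clock": time; "joint_pos": joint angles; "joint_vel": joint speeds; "effort": joint torques, N m; "tool_pos": TCP position; "eef_rot": TCP orientation; "force": force on the tool from outside, world axes, zero at the start; "ft_torque": the same for the moment, N m; "opening": opening from 0.0 (shut) to 1.0 (fully open).
Only numpy, scipy, OpenCV 4.12 (cv2) and the standard library are available. Lean on these libraries where they do the work, as an engineer would, in place of code of your own. Each camera call takes 0.05 s, during which the arm holds its last target. There are 200 camera calls.

## Working session

There is one attempt and no reset: what is moved stays moved. The work goes in short steps, Python scripts to look and compute and a tool call to move; the robot and the scene stay as the last step left them, time stands still between calls to the robot, and variables do not carry over. Pictures are saved under pics/ and viewed, on a budget of 14 in all, crops included, one or two more only if the job needs it, and the job is handed in when it is done.

Besides the shell and the picture viewer there is one more tool, called after ">>>" in YAML: its name, and indented under it one key for each argument. drive_tool: Moves the arm, as the interface text tells. Its arguments: {"type":"object","properties":{"fingers":{"type":"array","items":{"type":"number"}},"dp":{"type":"array","items":{"type":"array","items":{"type":"number"}}},"twist":{"type":"array","items":{"type":"number"}},"squeeze":{"type":"number"}},"required":["fingers","dp","twist"]}

```bash
mkdir -p pics; python3 - <<'E'
from plant import env, vision
import cv2
s=env.sense(); print(s['clock'],s['tool_pos'],s['eef_rot'],s['opening'])
for n in ('top','side'):
    im=vision.grab_frame(n); cv2.imwrite(f'pics/{n}0.png',im[:,:,::-1])
    print(n,vision.camera_params(n))
E
```

```text
0.0 [ 0.25576117 -0.56989723  0.23866157] [-3.03491695e-04  8.39475375e-01 -5.43397371e-01 -5.47773745e-04] 1.0025504042730122
top {'fx': 472.6839725342801, 'fy': 472.6839725342801, 'cx': 326.77365713636004, 'cy': 205.318752171219, 'rvec': array([ 2.14583911, -2.11295052,  0.17610499]), 'tvec': array([-0.03482178,  0.55883093,  0.75916719])}
side {'fx': 448.10642982511524, 'fy': 448.10642982511524, 'cx': 320.854465303807, 'cy': 206.95674670497112, 'rvec': array([ 2.20062095, -0.12612973,  0.03776031]), 'tvec': array([-0.53992488,  0.07064505,  0.67253406])}
```

View pics/top0.png

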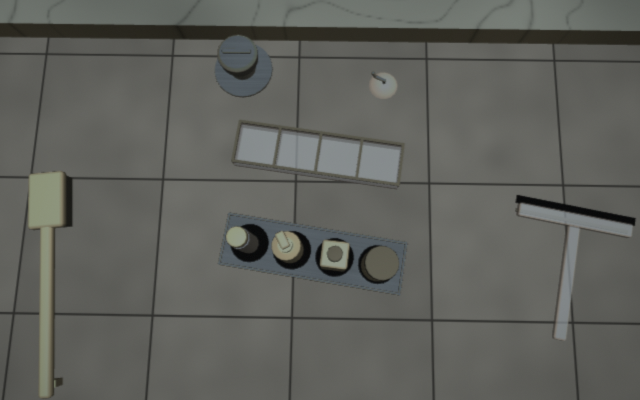

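View pics/side0.png

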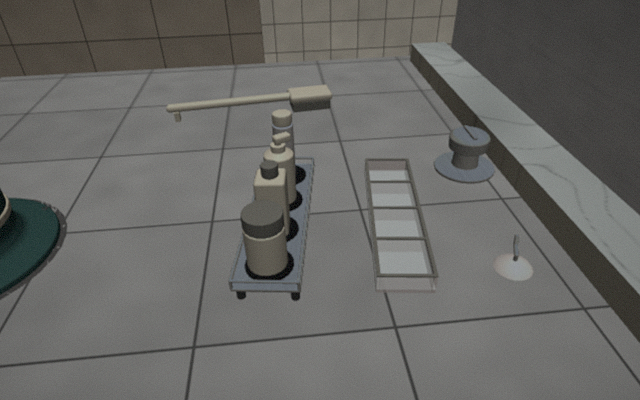

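The shelf is nearer than the caddy. From image left to right it holds the slim can (238,238), pump bottle (286,245), square bottle (335,254) and squat jar (380,263). The caddy rim corners are near (239,122), (404,145), (398,187) and (233,163).

```bash
cat > h.py <<'E'
import numpy as np, cv2
from plant import env, vision
def ray(name,uv,P=None):
    P=P or vision.camera_params(name); R=cv2.Rodrigues(np.array(P['rvec']))[0]; t=np.array(P['tvec']).ravel()
    x=(uv[0]-P['cx'])/P['fx']; y=(uv[1]-P['cy'])/P['fy']
    if name=='wrist':
        r=np.hypot(x,y); d=np.array([x/r*np.sin(r),y/r*np.sin(r),np.cos(r)]) if r>1e-9 else np.array([0,0,1.])
    else: d=np.array([x,y,1.])
    return -R.T@t, R.T@d
def onz(name,uv,z,P=None):
    c,d=ray(name,uv,P); return (c+d*(z-c[2])/d[2])[:2]
def rect(c4):  # corners in order left-far,right-far,right-near,left-near
    c=np.array(c4); e=(c[0]-c[1])+(c[3]-c[2]); f=(c[0]-c[3])+(c[1]-c[2])
    return c.mean(0), np.arctan2(e[1],e[0])-np.pi/2, np.linalg.norm(e)/2, np.linalg.norm(f)/2
def slots(c,th): return [c+y*np.array([-np.sin(th),np.cos(th)]) for y in (.111,.037,-.037,-.111)]
E
python3 - <<'E'
from h import *
cad=[onz('top',p,.031) for p in [(239,122),(404,145),(398,187),(233,163)]]
sh=[onz('top',p,.044) for p in [(228,213),(407,240),(402,293),(219,264)]]
for n,r in(('cad',rect(cad)),('shelf',rect(sh))):
    print(n,r); print(np.round(slots(r[0],r[1]),4))
for n,p,z in(('slim',(235.5,237.5),.148),('pump',(286,247),.114),('square',(335,254),.142),('jar',(380,263),.118)):
    print(n,onz('top',p,z))
im=cv2.imread('pics/top0.png')[110:300,210:415]
cv2.imwrite('pics/crop.png',cv2.resize(im,None,fx=3.9,fy=3.1,interpolation=cv2.INTER_CUBIC).clip(0,255)*1)
E
```

```text
cad (array([ 0.65442976, -0.00918175]), np.float64(-0.1315625270546097), np.float64(0.2965254177196827), np.float64(0.07693753947519193))
[[ 0.669   0.1009]
 [ 0.6593  0.0275]
 [ 0.6496 -0.0459]
 [ 0.6399 -0.1192]]
shelf (array([ 0.47942767, -0.00504109]), np.float64(-0.13741632186084152), np.float64(0.30914444444359374), np.float64(0.08822728269701759))
[[ 0.4946  0.1049]
 [ 0.4845  0.0316]
 [ 0.4744 -0.0417]
 [ 0.4642 -0.115 ]]
slim [0.49178964 0.10702992]
pump [0.48171041 0.03517277]
square [ 0.47019953 -0.04019198]
jar [ 0.45923919 -0.10919795]
```

View pics/crop.png

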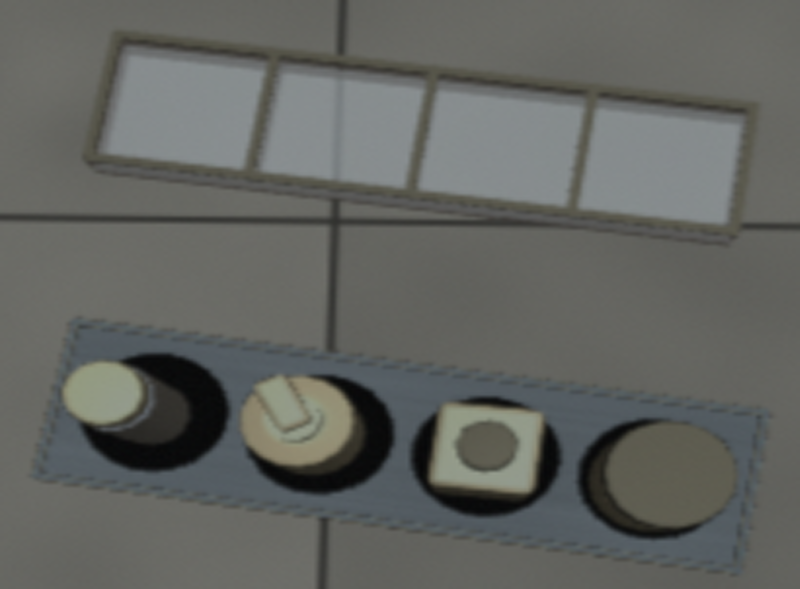

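The crop shows sharper centres: slim cap (103,394), pump shoulder (299,422), square cap (487,446) and jar lid (670,475). Caddy outer rim corners are (113,32), (758,103), (740,235) and (88,160). I'll recompute from these.

```bash
python3 - <<'E'
from h import *
f=lambda p:((p[0]+.5)/3.9+209.5,(p[1]+.5)/3.1+109.5)
cad=[onz('top',f(p),.031) for p in [(113,32),(758,103),(740,235),(88,160)]]
sh=[onz('top',f(p),.044) for p in [(72,318),(770,408),(742,573),(33,478)]]
for n,r in(('cad',rect(cad)),('shelf',rect(sh))):
    print(n,r); print(np.round(slots(r[0],r[1]),4))
for n,p,z in(('slim',(103,394),.148),('pump',(299,422),.114),('square',(487,446),.142),('jar',(670,475),.118)):
    print(n,onz('top',f(p),z))
c=[f(p) for p in [(438,404),(546,408),(532,494),(430,486)]]
c=[onz('top',p,.124) for p in c]; print('sq',rect(c))
E
```

```text
cad (array([ 0.65783272, -0.00917404]), np.float64(-0.13085519277634416), np.float64(0.298990344470518), np.float64(0.07772505856554045))
[[ 0.6723  0.1009]
 [ 0.6627  0.0275]
 [ 0.653  -0.0459]
 [ 0.6433 -0.1192]]
shelf (array([ 0.478645  , -0.00381241]), np.float64(-0.1478073453861588), np.float64(0.308596351774807), np.float64(0.08927896816983398))
[[ 0.495   0.106 ]
 [ 0.4841  0.0328]
 [ 0.4732 -0.0404]
 [ 0.4623 -0.1136]]
slim [0.49289988 0.10628781]
pump [0.48358238 0.03477461]
square [ 0.47087767 -0.03944383]
jar [ 0.45944401 -0.11136542]
sq (array([ 0.47125141, -0.03945319]), np.float64(-0.055809982706701344), np.float64(0.04092857713179788), np.float64(0.04120084638849174))
```

>>> drive_tool:
  fingers: [1, 1, 1, 1, 1, 1, 1, 1, 1, 1, 1, 1]
  dp:
    - [0, 0.03, 0.01]
    - [0, 0.045, 0.01]
    - [0.01, 0.045, 0]
    - [0.015, 0.045, 0]
    - [0.015, 0.045, 0]
    - [0.02, 0.04, 0]
    - [0.02, 0.04, 0]
    - [0.02, 0.04, 0]
    - [0.02, 0.04, 0]
    - [0.02, 0.04, 0]
    - [0.02, 0.03, 0]
    - [0.02, 0.02, 0]
  twist: [0.05, 0.1, 0.1, 0.1, 0.1, 0.1, 0.1, 0.1, 0.1, 0.1, 0.06, 0]

```text
clock: 1.3
tool_pos: [0.4364, -0.1079, 0.2594]
eef_rot: [0.0, 0.998, -0.067, 0.0]
force: [0.7, -1.4, -0.0]
opening: 1.0
```

```bash
python3 - <<'E'
from h import *
P=vision.camera_params('wrist'); im=vision.grab_frame('wrist'); cv2.imwrite('pics/w0.png',im[:,:,::-1])
print(env.sense()['tool_pos'])
# predicted pixel of jar lid etc. under current estimates
R=cv2.Rodrigues(np.array(P['rvec']))[0]
for n,p in dict(jar=(.4594,-.1114,.118),sq=(.471,-.0394,.142),slim=(.493,.106,.148),c4=(.6433,-.1192,.006),c1=(.6723,.1009,.006)).items():
    q=R@np.array(p)+np.array(P['tvec']).ravel(); r=np.hypot(q[0],q[1]); a=np.arctan2(r,q[2])
    print(n,P['cx']+P['fx']*a*q[0]/r,P['cy']+P['fy']*a*q[1]/r)
E
```

```text
[ 0.43890878 -0.1054002   0.25948101]
jar 350.64208277253834 192.76323263083808
sq 356.75379766425084 114.14765599993484
slim 359.10550098001545 -54.438271816463185
c4 476.0754214018171 158.93627180090945
c1 478.43963794372206 1.0517746262436276
```

View pics/w0.png

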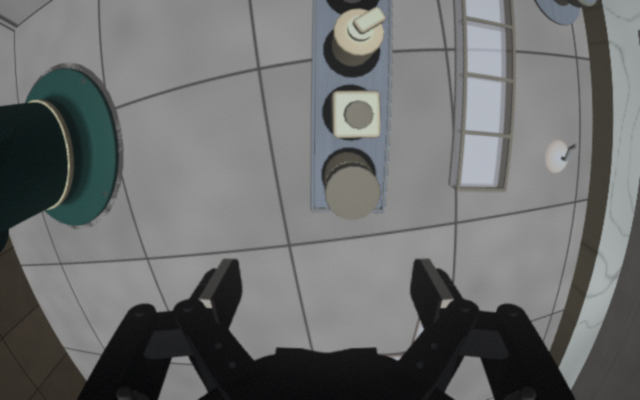

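The wrist view confirms the jar lid at (352,191) and the square cap at (359,114), both within about 2 px of prediction. The caddy sits about 4 px further right than predicted, so I'll check it more closely on the way.

>>> drive_tool:
  fingers: [1, 1, 1, 1, 1, 1]
  dp:
    - [0.01, -0.003, -0.02]
    - [0.01, -0.003, -0.03]
    - [0, 0, -0.03]
    - [0, 0, -0.03]
    - [0, 0, 0]
    - [0, 0, 0]
  twist: [0, 0, 0, 0, 0, 0]

```text
clock: 1.95
tool_pos: [0.4559, -0.1161, 0.1498]
eef_rot: [-0.0, 0.998, -0.069, -0.0]
force: [0.7, -0.3, 0.4]
opening: 1.001
```

>>> drive_tool:
  fingers: [1, 1, 1, 1, 0, 0, 0, 0, 0, 0, 0]
  dp:
    - [0.004, 0.005, -0.015]
    - [0, 0, -0.03]
    - [0, 0, -0.03]
    - [0, 0, 0]
    - [0, 0, 0]
    - [0, 0, 0]
    - [0, 0, 0]
    - [0, 0, 0]
    - [0, 0, 0]
    - [0, 0, 0]
    - [0, 0, 0]
  twist: [0, 0, 0, 0, 0, 0, 0, 0, 0, 0, 0]
  squeeze: 45

```text
clock: 3.05
tool_pos: [0.4611, -0.1116, 0.0763]
eef_rot: [0.001, 0.998, -0.07, 0.001]
force: [-2.9, 0.4, 14.0]
opening: 0.614
```

>>> drive_tool:
  fingers: [0, 0, 0, 0, 0, 0, 0, 0, 0, 0, 0, 0]
  dp:
    - [0, 0, 0.01]
    - [0, 0, 0.02]
    - [0, 0, 0.03]
    - [0, 0, 0.035]
    - [0.02, 0, 0.025]
    - [0.03, 0.02, 0]
    - [0.03, 0.04, 0]
    - [0.03, 0.04, 0]
    - [0.03, 0.03, 0]
    - [0.02, 0.02, 0]
    - [0.01, 0.01, 0]
    - [0, 0, 0]
  twist: [0, 0, 0, 0, 0, 0, 0, 0, 0, 0, 0, 0]

```text
clock: 4.25
tool_pos: [0.6304, 0.0503, 0.1951]
eef_rot: [-0.0, 0.998, -0.069, 0.0]
force: [-1.5, -0.1, -2.5]
opening: 0.618
```

>>> drive_tool:
  fingers: [0, 0, 0]
  dp:
    - [0, 0, 0]
    - [0, 0, 0]
    - [0, 0, 0]
  twist: [0, 0, 0]

```text
clock: 4.55
tool_pos: [0.6295, 0.0476, 0.1947]
eef_rot: [0.0, 0.998, -0.07, 0.0]
force: [0.3, -0.4, -2.1]
opening: 0.621
```

```bash
python3 - <<'E'
from h import *
P=vision.camera_params('wrist'); im=vision.grab_frame('wrist'); cv2.imwrite('pics/w1.png',im[:,:,::-1])
import pickle; pickle.dump(P,open('w1.pkl','wb'))
E
```

```text
(no output)
```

View pics/w1.png

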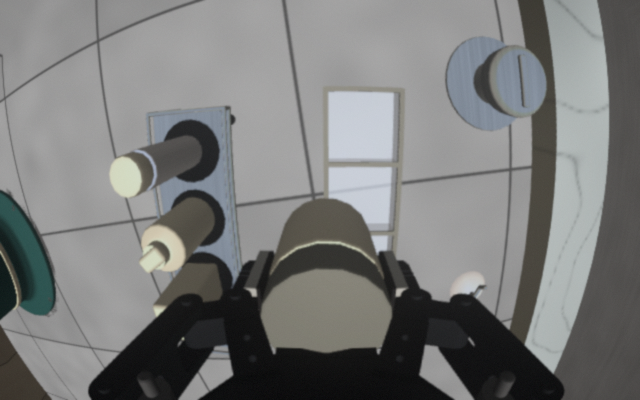

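The jar is held upright. The left-end compartment's outer rim corners are at (324,88) and (405,88), and the first divider runs from (326,162) to (402,163).

```bash
python3 - <<'E'
from h import *
import pickle; P=pickle.load(open('w1.pkl','rb'))
c,th=np.array([.6578,-.0092]),-.131
R=np.array([[np.cos(th),-np.sin(th)],[np.sin(th),np.cos(th)]])
for p in [(324,88),(405,88),(325,163),(402,163),(364,163),(364.5,88)]:
    w=onz('wrist',p,.031,P); print(p,w,'caddy frame',R.T@(w-c))
print(env.sense()['tool_pos'])
E
```

```text
(324, 88) [0.64161053 0.14298084] caddy frame [-0.03592947  0.14876216]
(405, 88) [0.71896638 0.13446643] caddy frame [0.04187578 0.15042536]
(325, 163) [0.63230934 0.07083574] caddy frame [-0.03572697  0.07602024]
(402, 163) [0.70825988 0.06088317] caddy frame [0.04087286 0.07607403]
(364, 163) [0.67017711 0.06566389] caddy frame [0.00249191 0.07583921]
(364.5, 88) [0.67958717 0.13817343] caddy frame [0.00234974 0.14895666]
[0.62959722 0.04786622 0.19461393]
```

>>> drive_tool:
  fingers: [0, 0, 0, 0, 0, 0, 0, 0, 0, 0, 0]
  dp:
    - [0.014, 0.017, 0]
    - [0.02, 0.024, 0]
    - [0.01, 0.012, 0]
    - [0, 0, -0.02]
    - [0, 0, -0.03]
    - [0, 0, -0.03]
    - [0, 0, -0.02]
    - [0, 0, -0.02]
    - [0, 0, -0.01]
    - [0, 0, -0.006]
    - [0, 0, 0]
  twist: [0, 0, 0, 0, 0, 0, 0, 0, 0, 0, 0]

```text
clock: 5.7
tool_pos: [0.6738, 0.1016, 0.0582]
eef_rot: [0.0, 0.998, -0.07, -0.0]
force: [0.7, -0.9, -1.3]
opening: 0.618
```

>>> drive_tool:
  fingers: [0, 0, 0, 0, 0, 0]
  dp:
    - [0, 0, -0.004]
    - [0, 0, -0.002]
    - [0, 0, -0.002]
    - [0, 0, -0.001]
    - [0, 0, -0.001]
    - [0, 0, 0]
  twist: [0, 0, 0, 0, 0, 0]

```text
clock: 6.3
tool_pos: [0.674, 0.1019, 0.0485]
eef_rot: [0.0, 0.998, -0.069, 0.0]
force: [-1.3, -0.4, 2.0]
opening: 0.617
```

>>> drive_tool:
  fingers: [0.75, 1, 1, 1, 1, 1, 1, 1, 1]
  dp:
    - [0, 0, 0]
    - [0, 0, 0]
    - [0, 0, 0]
    - [0, 0, 0]
    - [0, 0, 0.02]
    - [0, 0, 0.04]
    - [0, 0, 0.045]
    - [0, 0, 0.045]
    - [0, 0, 0]
  twist: [0, 0, 0, 0, 0, 0, 0, 0, 0]

```text
clock: 7.2
tool_pos: [0.6763, 0.1027, 0.205]
eef_rot: [-0.001, 0.998, -0.069, 0.004]
force: [1.2, 0.9, 1.2]
opening: 1.001
```

>>> drive_tool:
  fingers: [1, 1, 1, 1, 1, 1, 1, 1, 1]
  dp:
    - [-0.02, -0.014, 0]
    - [-0.033, -0.024, 0]
    - [-0.035, -0.025, 0]
    - [-0.035, -0.025, 0]
    - [-0.033, -0.023, 0]
    - [-0.03, -0.02, 0]
    - [-0.016, -0.0105, 0]
    - [0, 0, 0]
    - [0, 0, 0]
  twist: [0, 0, 0.03, 0.03, 0.02, 0, 0, 0, 0]

```text
clock: 8.1
tool_pos: [0.4722, -0.0398, 0.1985]
eef_rot: [0.0, 1.0, -0.03, 0.0]
force: [0.0, 0.1, 0.7]
opening: 1.002
```

```bash
python3 - <<'E'
from h import *
import pickle
P=vision.camera_params('wrist'); im=vision.grab_frame('wrist'); cv2.imwrite('pics/w2.png',im[:,:,::-1])
pickle.dump(P,open('w2.pkl','wb')); print(env.sense()['tool_pos'])
im=vision.grab_frame('top'); cv2.imwrite('pics/top1.png',im[:,:,::-1])
E
```

```text
[ 0.47248671 -0.03935148  0.19842647]
```

View pics/w2.png

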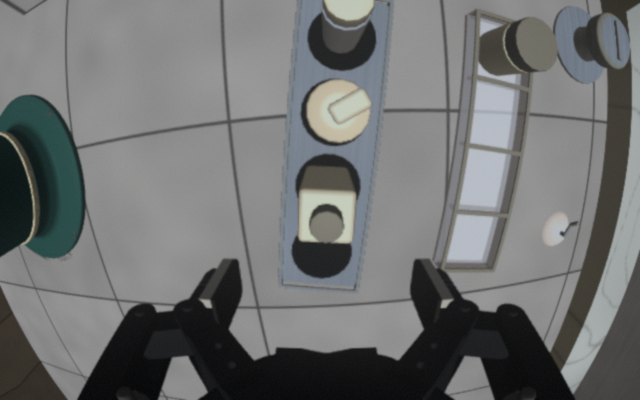

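The jar stands in the left-end compartment at about (515,45). The square bottle's cap is at (326,223), square to the jaws and centred between the pads, which sit near column 327.

>>> drive_tool:
  fingers: [1, 1, 1, 1, 1, 0, 0, 0, 0, 0, 0]
  dp:
    - [0, 0, -0.02]
    - [0, 0, -0.03]
    - [0, 0, -0.03]
    - [0, 0, -0.025]
    - [0, 0, -0.006]
    - [0, 0, 0]
    - [0, 0, 0]
    - [0, 0, 0]
    - [0, 0, 0]
    - [0, 0, 0]
    - [0, 0, 0]
  twist: [0, 0, 0, 0, 0, 0, 0, 0, 0, 0, 0]

```text
clock: 9.3
tool_pos: [0.4726, -0.0397, 0.0886]
eef_rot: [0.0, 1.0, -0.03, 0.001]
force: [-1.8, 0.3, 8.4]
opening: 0.493
```

>>> drive_tool:
  fingers: [0, 0, 0, 0, 0, 0]
  dp:
    - [0, 0, 0]
    - [0, 0, 0.01]
    - [0, 0, 0.02]
    - [0, 0, 0.03]
    - [0, 0, 0.03]
    - [0, 0, 0.02]
  twist: [0, 0, 0, 0, 0, 0]

```text
clock: 9.9
tool_pos: [0.4723, -0.0396, 0.2002]
eef_rot: [0.0, 1.0, -0.029, 0.001]
force: [-0.5, 0.0, -1.5]
opening: 0.49
```

>>> drive_tool:
  fingers: [0, 0, 0, 0, 0, 0, 0, 0, 0]
  dp:
    - [0.02, 0.007, 0]
    - [0.035, 0.012, 0]
    - [0.04, 0.014, 0]
    - [0.04, 0.014, 0]
    - [0.035, 0.012, 0]
    - [0.022, 0.008, 0]
    - [0, 0, -0.02]
    - [0, 0, -0.03]
    - [0, 0, 0]
  twist: [0, -0.015, -0.03, -0.03, 0, 0, 0, 0, 0]

```text
clock: 10.8
tool_pos: [0.662, 0.0269, 0.1447]
eef_rot: [0.0, 0.998, -0.067, -0.003]
force: [-0.7, -0.2, -2.3]
opening: 0.493
```

>>> drive_tool:
  fingers: [0, 0, 0, 0, 0, 0]
  dp:
    - [0, 0, -0.02]
    - [0, 0, -0.03]
    - [0, 0, -0.02]
    - [0, 0, -0.01]
    - [0, 0, 0]
    - [0, 0, 0]
  twist: [0, 0, 0, 0, 0, 0]

```text
clock: 11.4
tool_pos: [0.6646, 0.0273, 0.069]
eef_rot: [-0.0, 0.998, -0.067, 0.001]
force: [0.0, -0.8, -1.8]
opening: 0.492
```

>>> drive_tool:
  fingers: [0, 0, 0, 0, 0, 0]
  dp:
    - [0, 0, -0.004]
    - [0, 0, -0.002]
    - [0, 0, -0.001]
    - [0, 0, -0.001]
    - [0, 0, 0]
    - [0, 0, 0]
  twist: [0, 0, 0, 0, 0, 0]

```text
clock: 12.0
tool_pos: [0.6641, 0.0272, 0.0607]
eef_rot: [0.0, 0.998, -0.067, 0.0]
force: [-7.8, -0.9, 16.5]
opening: 0.492
```

>>> drive_tool:
  fingers: [0.65, 1, 1, 1, 1, 1, 1, 1, 1]
  dp:
    - [0, 0, 0]
    - [0, 0, 0]
    - [0, 0, 0]
    - [0, 0, 0]
    - [0, 0, 0.02]
    - [0, 0, 0.04]
    - [0, 0, 0.045]
    - [0, 0, 0.035]
    - [0, 0, 0]
  twist: [0, 0, 0, 0, 0, 0, 0, 0, 0]

```text
clock: 12.9
tool_pos: [0.6659, 0.0278, 0.2046]
eef_rot: [-0.0, 0.998, -0.067, 0.004]
force: [0.8, -0.4, -0.9]
opening: 0.995
```

>>> drive_tool:
  fingers: [1, 1, 1, 1, 1, 1, 1, 1]
  dp:
    - [-0.02, 0.001, 0]
    - [-0.035, 0.001, 0]
    - [-0.04, 0.002, 0]
    - [-0.04, 0.001, 0]
    - [-0.03, 0.001, 0]
    - [-0.015, 0.001, 0]
    - [0, 0, 0]
    - [0, 0, 0]
  twist: [0, 0, 0, 0, 0, 0, 0, 0]

```text
clock: 13.7
tool_pos: [0.4843, 0.0342, 0.1994]
eef_rot: [0.0, 0.998, -0.067, 0.0]
force: [0.1, 0.1, 0.4]
opening: 1.001
```

```bash
python3 - <<'E'
from h import *
import pickle
print('pump from w2',onz('wrist',(337,112),.114,pickle.load(open('w2.pkl','rb'))))
P=vision.camera_params('wrist'); im=vision.grab_frame('wrist'); cv2.imwrite('pics/w3.png',im[:,:,::-1])
pickle.dump(P,open('w3.pkl','wb')); print(env.sense()['tool_pos'])
E
```

```text
pump from w2 [0.48464843 0.03433865]
[0.48454864 0.03420046 0.19925776]
```

View pics/w3.png

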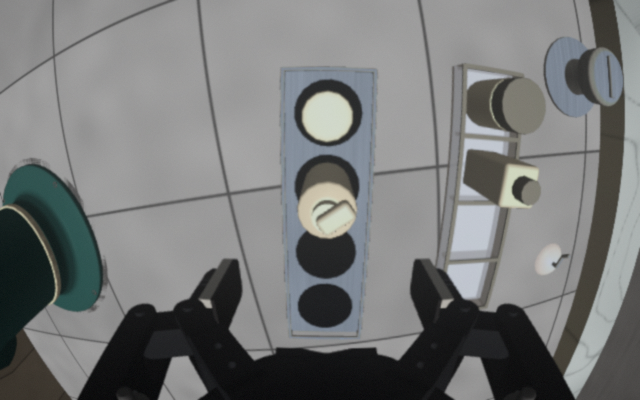

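The jar and square bottle stand upright in compartments 1 and 2, at (505,105) and (505,180). The pump bottle at (327,207) is centred between the jaws.

>>> drive_tool:
  fingers: [1, 1, 1, 1, 1, 0, 0, 0, 0, 0, 0]
  dp:
    - [0, 0, -0.02]
    - [0, 0, -0.03]
    - [0, 0, -0.03]
    - [0, 0, -0.025]
    - [0, 0, -0.007]
    - [0, 0, 0]
    - [0, 0, 0]
    - [0, 0, 0]
    - [0, 0, 0]
    - [0, 0, 0]
    - [0, 0, 0]
  twist: [0, 0, 0, 0, 0, 0, 0, 0, 0, 0, 0]

```text
clock: 14.85
tool_pos: [0.4845, 0.0344, 0.0886]
eef_rot: [0.0, 0.998, -0.067, 0.001]
force: [-3.3, 1.5, 9.4]
opening: 0.526
```

>>> drive_tool:
  fingers: [0, 0, 0, 0, 0, 0]
  dp:
    - [0, 0, 0]
    - [0, 0, 0.01]
    - [0, 0, 0.02]
    - [0, 0, 0.03]
    - [0, 0, 0.03]
    - [0, 0, 0.02]
  twist: [0, 0, 0, 0, 0, 0]

```text
clock: 15.45
tool_pos: [0.4844, 0.0345, 0.2004]
eef_rot: [0.0, 0.998, -0.067, 0.001]
force: [0.6, -0.5, -2.0]
opening: 0.525
```

>>> drive_tool:
  fingers: [0, 0, 0, 0, 0, 0, 0, 0, 0]
  dp:
    - [0.02, -0.01, 0]
    - [0.03, -0.014, 0]
    - [0.035, -0.016, 0]
    - [0.035, -0.016, 0]
    - [0.03, -0.014, 0]
    - [0.02, -0.01, 0]
    - [0, 0, -0.02]
    - [0, 0, -0.03]
    - [0, 0, 0]
  twist: [0, 0, 0, 0, 0, 0, 0, 0, 0]

```text
clock: 16.35
tool_pos: [0.6521, -0.046, 0.145]
eef_rot: [-0.0, 0.998, -0.067, -0.002]
force: [-0.6, 0.4, -2.2]
opening: 0.525
```

>>> drive_tool:
  fingers: [0, 0, 0, 0, 0, 0]
  dp:
    - [0, 0, -0.02]
    - [0, 0, -0.03]
    - [0, 0, -0.02]
    - [0, 0, -0.01]
    - [0, 0, 0]
    - [0, 0, 0]
  twist: [0, 0, 0, 0, 0, 0]

```text
clock: 16.95
tool_pos: [0.6547, -0.0457, 0.069]
eef_rot: [0.0, 0.998, -0.067, 0.001]
force: [0.1, 0.1, -1.8]
opening: 0.524
```

>>> drive_tool:
  fingers: [0, 0, 0, 0, 0]
  dp:
    - [0, 0, -0.004]
    - [0, 0, -0.002]
    - [0, 0, -0.001]
    - [0, 0, -0.001]
    - [0, 0, 0]
  twist: [0, 0, 0, 0, 0]

```text
clock: 17.45
tool_pos: [0.6542, -0.0457, 0.0606]
eef_rot: [0.0, 0.998, -0.067, 0.0]
force: [-6.2, -0.7, 16.0]
opening: 0.522
```

Same contact as the last bottle. I'll release and go to the slim can.

>>> drive_tool:
  fingers: [0.7, 1, 1, 1, 1, 1, 1, 1, 1]
  dp:
    - [0, 0, 0]
    - [0, 0, 0]
    - [0, 0, 0]
    - [0, 0, 0]
    - [0, 0, 0.02]
    - [0, 0, 0.04]
    - [0, 0, 0.045]
    - [0, 0, 0.035]
    - [0, 0, 0]
  twist: [0, 0, 0, 0, 0, 0, 0, 0, 0]

```text
clock: 18.35
tool_pos: [0.6559, -0.0455, 0.2045]
eef_rot: [0.0, 0.998, -0.067, 0.004]
force: [0.2, 0.4, -0.5]
opening: 1.001
```

>>> drive_tool:
  fingers: [1, 1, 1, 1, 1, 1, 1, 1]
  dp:
    - [-0.02, 0.02, 0.01]
    - [-0.03, 0.028, 0]
    - [-0.033, 0.031, 0]
    - [-0.033, 0.031, 0]
    - [-0.03, 0.028, 0]
    - [-0.014, 0.014, 0]
    - [0, 0, 0]
    - [0, 0, 0]
  twist: [0, 0, 0, 0, 0, 0, 0, 0]

```text
clock: 19.15
tool_pos: [0.4943, 0.1059, 0.2092]
eef_rot: [0.0, 0.998, -0.067, 0.0]
force: [0.6, 0.1, 0.2]
opening: 0.998
```

```bash
python3 - <<'E'
from h import *
import pickle
print('slim from w3',onz('wrist',(327.5,118),.148,pickle.load(open('w3.pkl','rb'))))
P=vision.camera_params('wrist'); im=vision.grab_frame('wrist'); cv2.imwrite('pics/w4.png',im[:,:,::-1])
pickle.dump(P,open('w4.pkl','wb')); print(env.sense()['tool_pos'])
E
```

```text
slim from w3 [0.49506675 0.1051618 ]
[0.49454146 0.10546776 0.2090676 ]
```

View pics/w4.png

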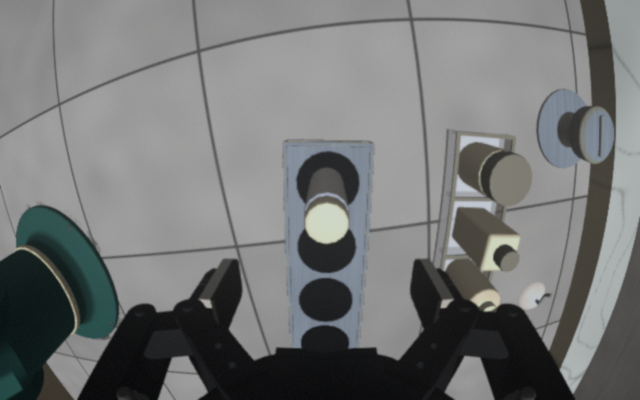

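All three placed items stand upright in the caddy, with the pump bottle at (475,285). The can's cap at (327,222) is centred between the jaws.

>>> drive_tool:
  fingers: [1, 1, 1, 1, 1, 0, 0, 0, 0, 0, 0, 0]
  dp:
    - [0, 0, -0.02]
    - [0, 0, -0.03]
    - [0, 0, -0.03]
    - [0, 0, -0.025]
    - [0, 0, -0.011]
    - [0, 0, 0]
    - [0, 0, 0]
    - [0, 0, 0]
    - [0, 0, 0]
    - [0, 0, 0]
    - [0, 0, 0]
    - [0, 0, 0]
  twist: [0, 0, 0, 0, 0, 0, 0, 0, 0, 0, 0, 0]
  squeeze: 35

```text
clock: 20.4
tool_pos: [0.4946, 0.1063, 0.0944]
eef_rot: [-0.0, 0.998, -0.067, 0.001]
force: [-1.1, -0.3, 7.2]
opening: 0.388
```

>>> drive_tool:
  fingers: [0, 0, 0, 0, 0, 0]
  dp:
    - [0, 0, 0]
    - [0, 0, 0.01]
    - [0, 0, 0.02]
    - [0, 0, 0.03]
    - [0, 0, 0.03]
    - [0, 0, 0.02]
  twist: [0, 0, 0, 0, 0, 0]

```text
clock: 21.0
tool_pos: [0.4942, 0.1066, 0.2062]
eef_rot: [-0.0, 0.998, -0.067, 0.001]
force: [-0.3, -0.2, -1.9]
opening: 0.386
```

>>> drive_tool:
  fingers: [0, 0, 0, 0, 0, 0, 0, 0, 0, 0]
  dp:
    - [0.012, -0.018, 0]
    - [0.022, -0.034, 0]
    - [0.026, -0.039, 0]
    - [0.026, -0.039, 0]
    - [0.026, -0.039, 0]
    - [0.024, -0.036, 0]
    - [0.014, -0.021, 0]
    - [0, 0, -0.02]
    - [0, 0, -0.03]
    - [0, 0, 0]
  twist: [0, 0, 0, 0, 0, 0, 0, 0, 0, 0]

```text
clock: 22.0
tool_pos: [0.6421, -0.1197, 0.1508]
eef_rot: [-0.0, 0.998, -0.067, -0.002]
force: [-0.6, 0.8, -1.5]
opening: 0.392
```

>>> drive_tool:
  fingers: [0, 0, 0, 0, 0, 0]
  dp:
    - [0, 0, -0.02]
    - [0, 0, -0.03]
    - [0, 0, -0.02]
    - [0, 0, -0.01]
    - [0, 0, 0]
    - [0, 0, 0]
  twist: [0, 0, 0, 0, 0, 0]

```text
clock: 22.6
tool_pos: [0.6446, -0.1197, 0.0749]
eef_rot: [0.0, 0.998, -0.067, 0.001]
force: [0.1, 0.4, -0.2]
opening: 0.393
```

>>> drive_tool:
  fingers: [0, 0, 0, 0, 0]
  dp:
    - [0, 0, -0.004]
    - [0, 0, -0.002]
    - [0, 0, -0.001]
    - [0, 0, -0.001]
    - [0, 0, 0]
  twist: [0, 0, 0, 0, 0]

```text
clock: 23.1
tool_pos: [0.6441, -0.1197, 0.0664]
eef_rot: [0.0, 0.998, -0.067, 0.0]
force: [-6.6, 0.4, 14.1]
opening: 0.387
```

>>> drive_tool:
  fingers: [0.6, 1, 1, 1, 1, 1, 1, 1, 1, 1, 1, 1]
  dp:
    - [0, 0, 0]
    - [0, 0, 0]
    - [0, 0, 0]
    - [0, 0, 0]
    - [0, 0, 0.02]
    - [0, 0, 0.04]
    - [0, 0, 0.045]
    - [0, 0, 0.035]
    - [-0.02, -0.03, 0]
    - [-0.03, -0.04, 0]
    - [-0.03, -0.03, 0]
    - [0, 0, 0]
  twist: [0, 0, 0, 0, 0, 0, 0, 0, 0, 0, 0, 0]

```text
clock: 24.3
tool_pos: [0.5602, -0.2253, 0.2051]
eef_rot: [0.001, 0.998, -0.071, -0.001]
force: [1.1, 0.7, -0.0]
opening: 1.0
```

>>> drive_tool:
  fingers: [1, 1, 1, 1, 1, 1, 1, 1]
  dp:
    - [-0.03, -0.04, 0]
    - [-0.03, -0.04, 0]
    - [-0.03, -0.04, 0]
    - [-0.03, -0.04, 0]
    - [-0.02, -0.03, 0]
    - [0, 0, 0]
    - [0, 0, 0]
    - [0, 0, 0]
  twist: [0, 0, 0, 0, 0, 0, 0, 0]

```text
clock: 25.1
tool_pos: [0.4248, -0.4086, 0.2053]
eef_rot: [-0.0, 0.998, -0.066, 0.0]
force: [-0.5, 0.2, 0.3]
opening: 0.998
```

```bash
python3 - <<'E'
from h import *
a=vision.grab_frame('top')[100:300,200:440]; b=vision.grab_frame('side')[80:320,220:480]
a=cv2.resize(a,None,fx=1.6,fy=1.6); b=cv2.resize(b,None,fx=1.5,fy=1.5)
h=max(a.shape[0],b.shape[0]); pad=lambda i:cv2.copyMakeBorder(i,0,h-i.shape[0],0,0,0)
cv2.imwrite('pics/fin.png',np.hstack([pad(a),pad(b)])[:,:,::-1])
E
```

```text
(no output)
```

View pics/fin.png

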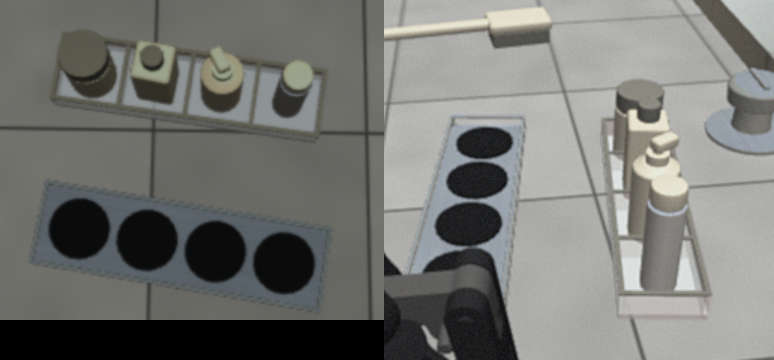

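The final views show the jar, square bottle, pump bottle and slim can upright in the compartments, left to right. In the left panel they are at (85,60), (152,68), (222,78) and (295,85). The shelf is empty and the arm is clear.

```bash
python3 -c "
from plant import job_done; print(job_done())"
```

```text
the job is handed in; nothing more can be done
None
```

All four toiletries are in the caddy in reverse shelf order, and I handed the job in after about 25 s of robot time. From left to right the compartments now hold the squat jar, square bottle, pump bottle and slim can.

- **Final check:** the last top and side pictures show all four upright in their own compartments, the shelf empty and the arm well clear. I checked by eye only and did not measure final tilt.
- **Forces:** the readings I saw stayed at or below about 18 N. The highest came when setting the bottles and the can on the caddy floor, with up to 16.5 N vertical and about 8 N sideways.
- **Disagreement:** the top and wrist cameras differed by about 2.5 mm on the caddy's position. I used the midpoint, and everything went in without catching.

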